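# Lay the casting board on its levelled place

## Task

Get the levelled casting place on the bench ready: with the fingertips, slide the small tub with the orange lid, upright, right out of the blue tape outline, then push the standing plywood board near its top on its white face so that it topples over onto its battens and lands inside the outline, white face up. Nothing is to be picked up, and nothing else on the bench is to be disturbed.

Things in the scene. Friction and masses are not known exactly. Their poses are not given: they have to be found in the camera images.
- board: Plywood board on edge, 160 wide, 180 tall, 0.4 kg. One face white; on the other two upright battens (30 wide, 20 proud, full height); 35 mm thick in all. Origin at its middle: 90 mm up while standing, 17.5 mm from the white face. x: out of the white face; y: along the width; z: to the top edge. Starts upright at the +x end of the outline, on or by the tape, battens towards the outline's middle.
- board_top (a point): Middle of the upper edge of the board's white face, 180 mm above the bench at the start. Pushed there away from the white face, the board pivots on its battens' feet, goes over by itself once the top has moved about 45 mm, and comes down on the battens.
- outline: The casting place: a flat rectangle of blue tape, 19 mm wide, stuck on the bench. Inside the tape it measures 230 mm along its x and 200 mm along its y; nothing stands up from the bench. Origin at its middle, on the bench. x points from the middle towards the standing board.
- tub: Round lidded tub of mould soap, white with an orange band and an orange lid, 60 mm across the lid (56 mm across the body) and 50 mm tall, about 0.2 kg. It starts inside the outline. Origin at the centre of its underside, z up. The bench is free for 120 mm beyond the tape at the end of the outline away from the board (-x of the outline).
- spray: Bystander: green spray bottle, 84 mm across, 211 mm tall. Origin at the centre of its underside.
- mould: Bystander: white plaster two-part mould in black rubber straps, 170 (x) x 97 (y) x 92 mm. Origin at the centre of its underside.
- jug: Bystander: open pink measuring jug, 108 mm across the rim, 125 mm tall, handle to its +y, reaching 95 mm from the middle. Origin at the centre of its underside.
- cup: Bystander: green plastic cup, 68 mm across, 85 mm tall, near the board. Origin at the centre of its underside.
- level: Bystander: round spirit level, aluminium with a yellow top, 48 mm across, 16 mm tall, close beside the outline. Origin at the centre of its underside.
- brush: Bystander: brush, 170 mm long along its x, lying on the bench beside the outline. Origin under its middle.
Mind the look-alikes: they are no part of the job. Several things look just like the tub: the one meant starts farthest to the robot's right.

How it is judged:
By the outcome, as a careful person would: the job done as asked, in the order asked, and still so for the second after the job is handed in, with the robot touching nothing.
It also fails if it takes over 45 s, if anything falls off the work surface, if the arm or the gripper's body presses on something with over 40 N, if the wrist force passes 120 N, or if a joint passes its speed limit or range.

## Robot

A 6-joint arm with a two-finger parallel gripper is mounted at the origin on the work surface. World frame = base frame: x ahead of the robot, y to its left, z up, the work surface at z = 0. Lengths are in m, angles in degrees, forces in N, time in s.
With the tool pointing down it reaches from about 0.35 to 0.875 m from the base axis. Payload 4.2 kg.
Tool frame: the origin (TCP) lies midway between the tips of the shut fingers; the grasp point (between the pads) lies 19 mm behind it; y points along the fingers, z is the direction in which the jaws open and shut, and the axes are right-handed (so a half turn about y gives the same grasp; the last joint's range is limited). The gripper opens to 87 mm and grips with 3 to 60 N. Pads are 19 mm wide; open, the fingers measure 117 mm over their backs; the gripper's body (75 mm by 190 mm) begins 51 mm behind the grasp point.
Start: joints at [90.848, 22.042, 0.453, 0, -68.411, -14.817], TCP at [0.151, 0.607, 0.223] pointing down, gripper open.
Joint ranges: [-179.83, 179.83], [-69.29, 118.12], [-61.27, 80.66], [-181.25, 117.63], [-171.15, -9.14], [-177.46, 177.46]. Speed limits (degrees/s): [159.86, 159.86, 180, 180, 180, 180].

## Interface

Orientations are given as [roll, pitch, yaw] about the fixed x, y, z axes, in that order (R = Rz(yaw) Ry(pitch) Rx(roll)).
In Python, from workcell import env gives the robot as it stands. The module is installed in compiled form; this text tells all that it offers. Calls block until the motion is done:
- env.goto(position, orientation): joint-space move of the TCP to a pose.
- env.move_straight(position, rotation=None, rate=0.15, force_limit=None): straight line of the TCP; rotation=None keeps the orientation; rate is the mean speed in m/s. With force_limit (N) it stops when the force on the tool has changed by that much, and returns True; else False.
- env.set_joints(angles): joint-space move.
- env.gripper_to(opening, grasp_force=None): opening from 0.0 (shut) to 1.0 (fully open); grasp_force is the grip in N (None keeps the last); returns when the fingers have stopped.
- env.dwell(seconds).
- env.inverse_kinematics(position, orientation): joint angles nearest the present ones, or None.
- env.read_state(): the state.
- env.grab_frame(name): name is "scene" or "top" or "wrist"; returns a dict with "image" (480x640x3 uint8, blue, green, red), "fx", "fy", "cx", "cy" (pixels), "D" ([k1, k2, p1, p2, k3] as OpenCV has them; the pictures are not rectified), "position" and "orientation" of the camera in the world. Camera axes: x right, y up, looking along -z (the intrinsics and any distortion apply to the point x, -y, -z); pixel columns grow to the right and rows downward; lengths in m; the calibration is good to about 2 mm. A picture is of the moment at which its call begins. There is no depth.
A pose or a line that the arm cannot do raises env.Unreachable and nothing moves.
- env.close_job(): hands the job in, once; it reports no verdict.
Trained networks look in a picture, given as the dict that the camera call returned (one of the last four; its "shot" number tells which), for a name from the list of things; names that differ only in an ending like _2 or _b are one class to them, and where a whole thing is asked for, a point or a joint stands for the part that bears it (a point fixed in the world has none). Each returns a list of dicts, best first, with "score" (0 to 1); they miss things now and then, are a little off and sometimes report something else, mostly with a low value. They report only what shows in the picture. A call takes as long as a camera call. They do not tell look-alikes from the thing itself.
- env.search_frame(picture, thing): "xyz" ([x, y, z] in m, in world coordinates, good to about 4 mm: the middle of the surface that is visible of it).
- env.trace(picture, thing): "mask" (480x640 bool, what is visible of it).
The state is a dict: "clock": time; "joint_positions": joint angles; "qvel": joint speeds; "joint_torque": joint torques, N m; "position": TCP position; "tool_rot": TCP orientation; "force": force on the tool from outside, world axes, zero at the start; "wrist_torque": the same for the moment, N m; "opening": opening from 0.0 (shut) to 1.0 (fully open).
Only numpy, scipy, OpenCV 4.12 (cv2) and the standard library are available. Lean on these libraries where they do the work, as an engineer would, in place of code of your own. Each camera call takes 0.05 s, during which the arm holds its last target.

## Working session

There is one attempt and no reset: what is moved stays moved. The work goes in short steps, each a Python script; the robot and the scene stay as the last script left them, time stands still between calls to the robot, and variables do not carry over. Pictures are saved under pics/ and viewed, and the job is handed in when it is done.

```bash
mkdir -p pics; ls
python3 - <<'E'
from workcell import env
import cv2
s=env.read_state(); print(s['clock'],s['position'],s['tool_rot'],s['opening'])
for n in ("scene","top"):
    f=env.grab_frame(n); cv2.imwrite(f"pics/a_{n}.png",f["image"]); print(n,f["position"],f["orientation"],f["fx"],f["D"])
    for t in ("tub","board","outline","cup","level","brush","spray","mould","jug"):
        print(t,[(r["score"].__round__(2),[round(v,3) for v in r["xyz"]]) for r in env.search_frame(f,t)])
print(env.read_state()['clock'])
E
```

```text
pics
0.0 [0.15071965 0.60593071 0.22147132] [-8.98754245e+01  6.38021419e-03  1.66020016e+02] 0.9982121806155195
scene [1.08526041 0.45301246 1.20275452] [ 31.2035884   -0.20432186 133.45381898] 545.8172664741342 [0.03496728 0.         0.         0.         0.        ]
tub [(0.98, [0.713, 0.28, 0.048]), (0.6, [0.557, 0.113, 0.045]), (0.57, [0.436, 0.273, 0.051])]
board [(0.6, [0.594, -0.055, 0.133])]
outline [(0.87, [0.551, 0.113, 0.002])]
cup [(0.76, [0.737, -0.04, 0.054]), (0.42, [0.525, -0.424, 0.087])]
level [(0.67, [0.714, 0.102, 0.017])]
brush []
spray [(0.61, [0.737, -0.268, 0.129])]
mould [(0.84, [0.522, -0.426, 0.088])]
jug [(0.94, [0.48, 0.453, 0.08])]
top [0.37637424 0.00464512 1.4418167 ] [  8.94582657   0.15971747 -88.49055791] 474.10982784217555 [-0.02443281  0.          0.          0.          0.        ]
tub [(0.69, [0.551, 0.108, 0.049]), (0.59, [0.421, 0.265, 0.042]), (0.56, [0.706, 0.27, 0.051])]
board [(0.83, [0.583, -0.064, 0.183]), (0.18, [0.755, -0.035, 0.034])]
outline [(0.82, [0.502, 0.1, 0.006])]
cup [(0.76, [0.752, -0.035, 0.04])]
level [(0.61, [0.705, 0.099, 0.018]), (0.36, [0.549, 0.107, 0.049])]
brush [(0.91, [0.398, 0.0, 0.019]), (0.47, [0.708, 0.104, 0.018])]
spray [(0.66, [0.708, -0.271, 0.132])]
mould [(0.84, [0.504, -0.444, 0.091]), (0.3, [0.498, 0.099, 0.002])]
jug [(0.87, [0.513, 0.47, 0.069])]
1.0
```

View pics/a_scene.png

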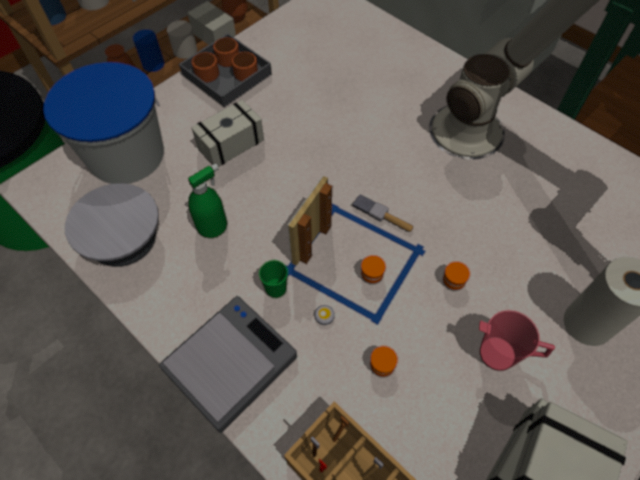

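View pics/a_top.png

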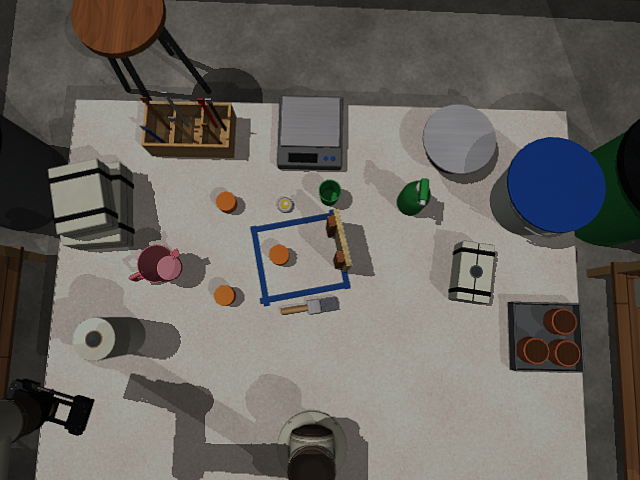

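```bash
cat > h.py <<'E'
import numpy as np, cv2
from scipy.spatial.transform import Rotation as R
def ray(f,uv):
    K=np.array([[f["fx"],0,f["cx"]],[0,f["fy"],f["cy"]],[0,0,1]])
    p=cv2.undistortPoints(np.array(uv,float).reshape(-1,1,2),K,np.array(f["D"],float)).reshape(-1,2)
    d=np.c_[p[:,0],-p[:,1],-np.ones(len(p))]
    return R.from_euler('xyz',f["orientation"],degrees=True).apply(d)
def unproj(f,uv,z):
    d=ray(f,uv); o=np.array(f["position"]); t=(z-o[2])/d[:,2]
    return o+d*t[:,None]
def proj(f,P):
    q=R.from_euler('xyz',f["orientation"],degrees=True).inv().apply(np.atleast_2d(P)-np.array(f["position"]))
    q=np.c_[q[:,0],-q[:,1],-q[:,2]]
    K=np.array([[f["fx"],0,f["cx"]],[0,f["fy"],f["cy"]],[0,0,1]])
    return cv2.projectPoints(q,np.zeros(3),np.zeros(3),K,np.array(f["D"],float))[0].reshape(-1,2)
E
python3 - <<'E'
from workcell import env
import cv2,numpy as np
from h import *
from scipy.optimize import minimize
for n in ("scene","top"):
    f=env.grab_frame(n); im=f["image"].astype(int)
    b=(im[...,0]>im[...,2]+50)&(im[...,0]>im[...,1]+25)
    m=b.astype(np.uint8); 
    k,l,st,c=cv2.connectedComponentsWithStats(m)
    # keep blobs within the workspace region
    pts=[]
    v,u=np.nonzero(b); W=unproj(f,np.c_[u,v],0.0)
    s=(W[:,0]>.38)&(W[:,0]<.72)&(W[:,1]>-.08)&(W[:,1]<.28)
    P=W[s,:2]; 
    # fit rectangle annulus: pixel dist to centreline
    def cost(q):
        c,sn=np.cos(q[2]),np.sin(q[2]); d=P-q[:2]
        x=d@[c,sn]; y=d@[-sn,c]
        hx,hy=.115+.0095,.1+.0095
        ax,ay=abs(x)-hx,abs(y)-hy
        dd=np.where((ax>0)|(ay>0),np.hypot(np.maximum(ax,0),np.maximum(ay,0)),np.minimum(-ax,-ay))
        return np.mean(np.minimum(dd,.03)**2)
    best=min((minimize(cost,[.55,.1,np.radians(a)],method='Nelder-Mead',options=dict(xatol=1e-5,fatol=1e-10,maxiter=2000)) for a in (-100,-90,-80,-70)),key=lambda r:r.fun)
    q=best.x; print(n,s.sum(),q[:2],np.degrees(q[2]),best.fun**.5)
    big=cv2.resize(f["image"],None,fx=1,fy=1)
    c,sn=np.cos(q[2]),np.sin(q[2])
    for hx,hy in((.115,.1),(.134,.119)):
        C=np.array([[q[0]+c*a*hx-sn*e*hy,q[1]+sn*a*hx+c*e*hy,0] for a,e in((1,1),(1,-1),(-1,-1),(-1,1))])
        big=cv2.polylines(big,[np.round(proj(f,C)*8).astype(int)],True,(0,255,255),1,shift=3)
    p=proj(f,[[q[0],q[1],0]])[0].astype(int)
    x0=max(p[0]-110,0);y0=max(p[1]-85,0)
    cv2.imwrite(f"pics/b_{n}.png",cv2.resize(big[y0:y0+150,x0:x0+200],None,fx=4,fy=4,interpolation=cv2.INTER_CUBIC)); print("crop",x0,y0)
E
```

```text
scene 1239 [0.55316582 0.05426962] -77.82027357939604 0.0037750118992264984
crop 243 174
top 1252 [0.54908371 0.05262831] -77.60389966926957 0.005278015525495802
crop 189 171
```

View pics/b_scene.png

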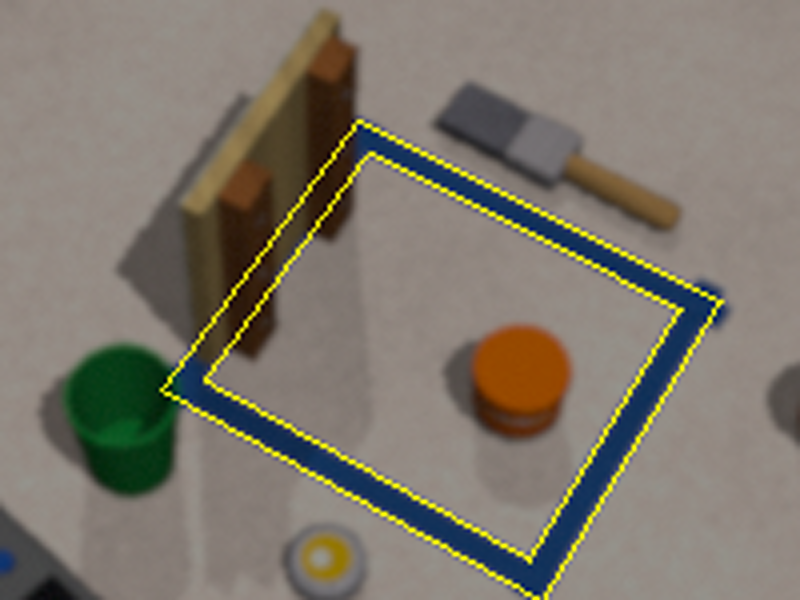

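View pics/b_top.png

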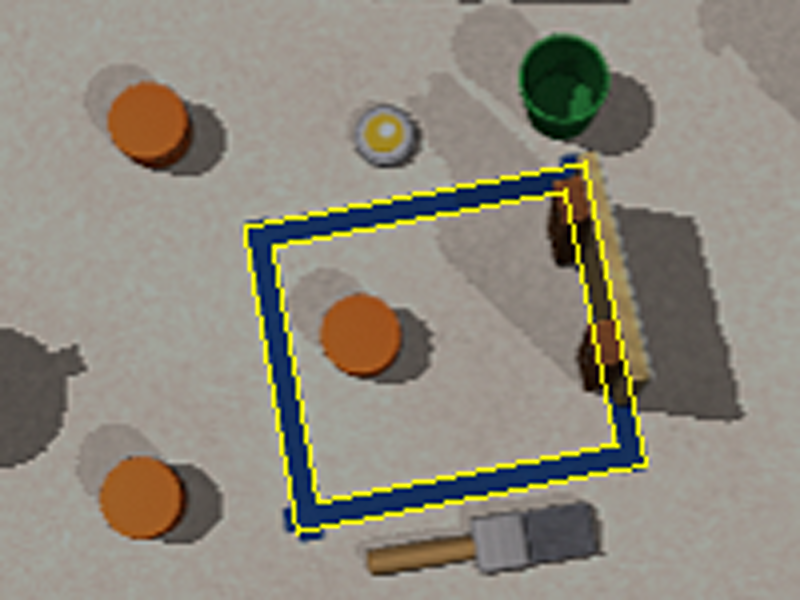

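```bash
cat > fit.py <<'E'
from workcell import env
from h import *
from scipy.optimize import minimize
fs=[env.grab_frame(n) for n in ("scene","top")]
ms=[]
for f in fs:
    r=env.trace(f,"board"); print([(x["score"],x["mask"].sum()) for x in r]); ms.append(r[0]["mask"])
def boxes(q):
    x,y,a,bo=q; c,s=np.cos(a),np.sin(a)
    out=[]
    for x0,x1,y0,y1 in((.0025,.0175,-.08,.08),(-.0175,.0026,bo-.015,bo+.015),(-.0175,.0026,-bo-.015,-bo+.015)):
        P=np.array([[u,v,w] for u in(x0,x1) for v in(y0,y1) for w in(0,.18)])
        out.append(np.c_[x+c*P[:,0]-s*P[:,1],y+s*P[:,0]+c*P[:,1],P[:,2]])
    return out
S=4
def sil(f,q,x0,y0):
    m=np.zeros((160*S,160*S),np.uint8)
    for B in boxes(q):
        h=cv2.convexHull(((proj(f,B)-[x0,y0]+.5)*S).astype(np.float32))
        cv2.fillConvexPoly(m,np.round(h*16).astype(np.int32),1,shift=4)
    return cv2.resize(m.astype(np.float32),(160,160),interpolation=cv2.INTER_AREA)
cr=[(240,150),(260,170)]
tg=[m[y:y+160,x:x+160].astype(np.float32) for m,(x,y) in zip(ms,cr)]
def cost(q,which=(0,1)): return sum(np.abs(sil(fs[i],q,*cr[i])-tg[i]).sum() for i in which)
for w in((0,),(1,),(0,1)):
    best=min((minimize(cost,[.59,-.05,np.radians(a),.05],args=(w,),method='Nelder-Mead',options=dict(initial_simplex=np.array([.59,-.05,np.radians(a),.05])+np.vstack([np.zeros(4),np.diag([.01,.01,.08,.01])]),xatol=1e-5,fatol=.1,maxiter=600)) for a in(-85,-77,-70)),key=lambda r:r.fun)
    q=best.x; print(w,q[:2],np.degrees(q[2]),q[3],best.fun,[t.sum() for t in tg])
o=np.array([.551,.0535]);a=np.radians(-77.7);d=q[:2]-o
print("in outline",d@[np.cos(a),np.sin(a)],d@[-np.sin(a),np.cos(a)])
for i,(f,(x,y)) in enumerate(zip(fs,cr)):
    im=f["image"].copy()
    im=cv2.resize(im[y:y+120,x:x+120],None,fx=5,fy=5,interpolation=cv2.INTER_CUBIC)
    for B in boxes(q)[:3]:
        h=cv2.convexHull(((proj(f,B)-[x,y]+.5)*5).astype(np.float32)); cv2.polylines(im,[h.astype(int)],True,(0,255,255),1)
    cv2.imwrite(f"pics/c_{i}.png",im)
# tubs by lid circle in both views
for f in fs:
    for r in env.trace(f,"tub"):
        v,u=np.nonzero(r["mask"]&(f["image"][...,2].astype(int)>150)); 
        if len(u): print("tub",r["score"],unproj(f,[[u.mean(),v.mean()]],.048)[0].round(4))
print(env.read_state()["clock"])
E
python3 fit.py
```

```text
[(0.89, np.int64(2285))]
[(0.69, np.int64(896))]
(0,) [ 0.58624475 -0.05661188] -75.2591869211403 0.050104211800732226 114.75 [np.float32(2285.0), np.float32(896.0)]
(1,) [ 0.58266644 -0.05831295] -76.3398133125266 0.05009343606405266 67.375 [np.float32(2285.0), np.float32(896.0)]
(0, 1) [ 0.58496564 -0.05761987] -75.68208206830744 0.049456264381128066 212.75 [np.float32(2285.0), np.float32(896.0)]
in outline 0.11580488736747005 0.009514069154033912
tub 0.98 [0.4291 0.2685 0.048 ]
tub 0.58 [0.553  0.1143 0.048 ]
tub 0.58 [0.7101 0.2798 0.048 ]
tub 0.45 [0.4967 0.3938 0.048 ]
tub 0.77 [0.5514 0.1128 0.048 ]
tub 0.76 [0.7085 0.2786 0.048 ]
tub 0.58 [0.4252 0.2694 0.048 ]
1.4
```

View pics/c_0.png

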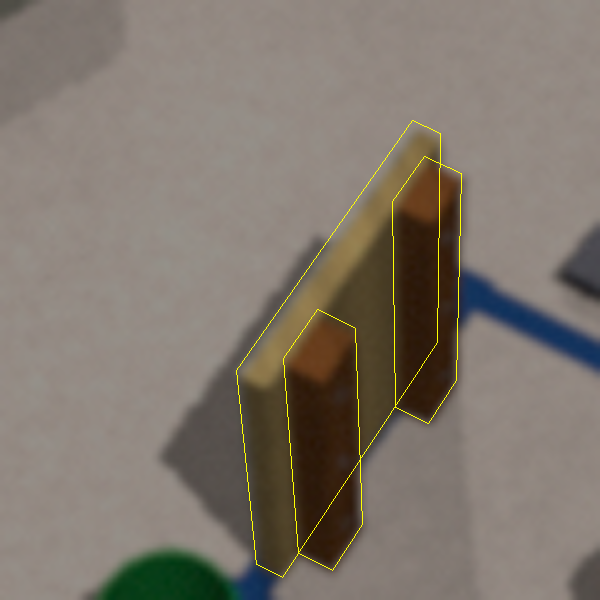

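View pics/c_1.png

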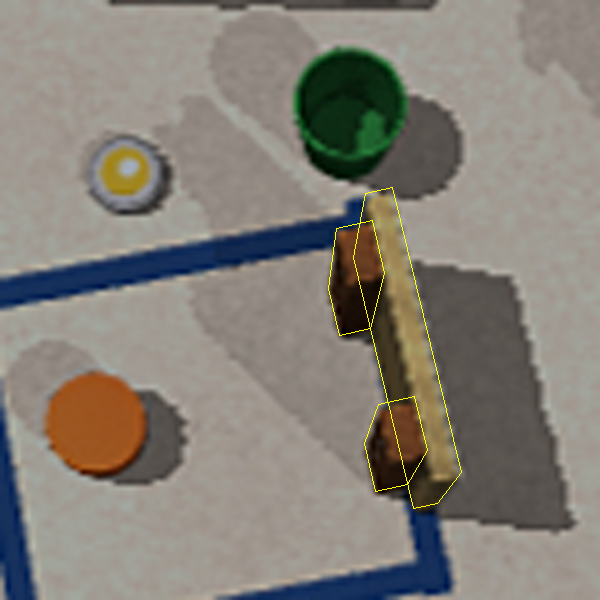

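```bash
cat >> h.py <<'E'
O=np.array([.551,.0535]);A=-77.7
def o2w(x,y,z):
    c,s=np.cos(np.radians(A)),np.sin(np.radians(A))
    return [O[0]+c*x-s*y,O[1]+s*x+c*y,z]
def ori(yaw,tilt,flip=False):
    # jaw axis along frame-y of yaw; tilt>0: fingertips lead towards frame -x
    r0=R.from_euler('xyz',[-90,0,yaw+(180 if flip else 0)],degrees=True)
    ax=np.array([-np.sin(np.radians(yaw)),np.cos(np.radians(yaw)),0])
    return (R.from_rotvec(ax*np.radians(tilt))*r0)
E
python3 - <<'E'
from workcell import env
from h import *
for fl in(0,1):
  for t in(10,-10):
    r=ori(A,t,fl); print(fl,t,r.apply([0,1,0]).round(3), env.inverse_kinematics(o2w(-.003,.014,.35),r.as_euler('xyz',degrees=True)))
  print(env.inverse_kinematics([.6,-.12,.35],ori(-76,0,fl).as_euler('xyz',degrees=True)))
E
```

```text
0 10 [-0.037  0.17  -0.985] [ 16.6104063   13.7939514    9.75546532 -10.00577971 -85.27487414
 176.45601053]
0 -10 [ 0.037 -0.17  -0.985] [ 27.6159528   12.57711884   0.72087753   9.76433935 -80.94129983
 162.90707569]
[ 3.82904944e+00  1.76200595e+01  1.18323436e+01 -2.54444375e-14
 -8.42122842e+01 -1.69829049e+02]
1 10 [-0.037  0.17  -0.985] [ 16.6104063   13.7939514    9.75546532 -10.00577971 -85.27487414
  -3.54398947]
1 -10 [ 0.037 -0.17  -0.985] [ 27.6159528   12.57711884   0.72087753   9.76433935 -80.94129983
 -17.09292431]
[ 3.82904944e+00  1.76200595e+01  1.18323436e+01  2.54444375e-14
 -8.42122842e+01  1.01709506e+01]
```

Run:
```python
from workcell import env
from h import *
e=lambda r:r.as_euler('xyz',degrees=True)
st=env.read_state(); p=st["position"]
env.move_straight([p[0],p[1],.40],rate=.25)
env.gripper_to(.46)
r=e(ori(A,10,1))
env.goto(o2w(-.003,.014,.30),r)
s=env.read_state(); print(s["clock"],s["position"],s["opening"],s["force"])
print(env.move_straight(o2w(-.003,.014,.07),rate=.15,force_limit=8))
for n in("scene","wrist"): cv2.imwrite(f"pics/d_{n}.png",env.grab_frame(n)["image"])
s=env.read_state(); print(s["clock"],s["position"],s["force"])
```

```text
5.75 [0.56406719 0.06021278 0.30012182] 0.4611537023334686 [-0.88753938  0.50462943  1.01579144]
False
7.5333 [0.56453917 0.05954407 0.07084723] [-0.03474227  0.47465981  0.70576136]
```

View pics/d_scene.png

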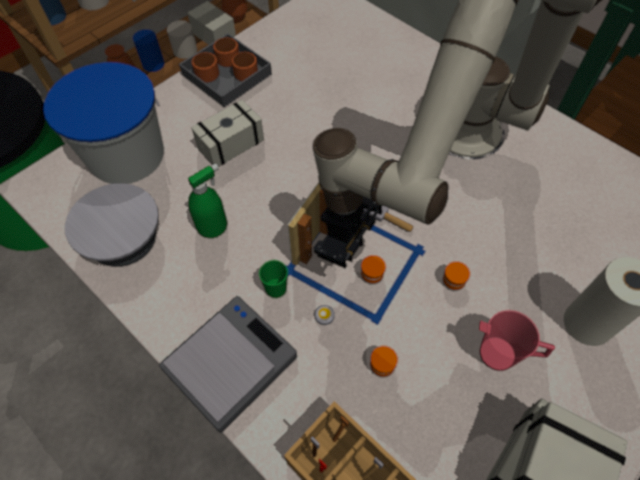

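View pics/d_wrist.png

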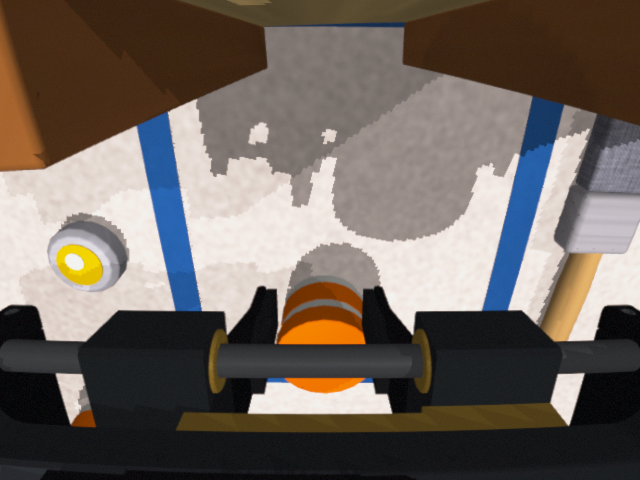

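Run:
```python
from workcell import env
from h import *
f=env.grab_frame("wrist"); c=np.array(f["position"]); d=c[:2]-O; a=np.radians(A)
print("cam outline x,y,z",d@[np.cos(a),np.sin(a)],d@[-np.sin(a),np.cos(a)],c[2],f["orientation"],f["fx"])
s=env.read_state(); T=R.from_euler('xyz',s["tool_rot"],degrees=True); print("in tool",T.inv().apply(c-s["position"]))
# tub centre check via lid mask in wrist view
for t in env.trace(f,"tub"):
    v,u=np.nonzero(t["mask"]); print(t["score"],len(u),u.min(),u.max(),v.min(),v.max())
```

```text
cam outline x,y,z 0.10741492440035004 0.014584042573059147 0.2143812317763043 [-2.76958819e+01  1.04745385e-01 -1.67702341e+02] 381.3389873768319
in tool [-0.08377094 -0.16064277 -0.00040437]
0.69 5938 276 364 275 393
0.56 362 71 94 404 426
```

Run:
```python
from workcell import env
from h import *
e=lambda r:r.as_euler('xyz',degrees=True)
for dy in(-8,-5,0,5):
  for t in(5,8):
    print(dy,t,[ (round(q[5],1),round(q[4],1)) if (q:=env.inverse_kinematics(o2w(x,.014,z),e(ori(A+dy,t,0)))) is not None else None for x,z in((-.003,.3),(-.003,.01),(-.16,.01),(-.13,.3))])
```

```text
-8 5 [(np.float64(165.8), np.float64(-76.4)), (np.float64(170.5), np.float64(-39.7)), (np.float64(154.1), np.float64(-37.9)), (np.float64(152.7), np.float64(-75.0))]
-8 8 [(np.float64(168.1), np.float64(-76.8)), (np.float64(175.5), np.float64(-41.0)), (np.float64(159.1), np.float64(-38.1)), (np.float64(154.9), np.float64(-74.5))]
-5 5 [(np.float64(168.8), np.float64(-76.7)), (np.float64(173.6), np.float64(-40.1)), (np.float64(157.3), np.float64(-38.3)), (np.float64(155.8), np.float64(-75.3))]
-5 8 [(np.float64(171.1), np.float64(-77.3)), None, (np.float64(162.3), np.float64(-38.7)), (np.float64(158.0), np.float64(-75.1))]
0 5 [(np.float64(173.9), np.float64(-77.2)), None, (np.float64(162.5), np.float64(-39.0)), (np.float64(160.9), np.float64(-75.8))]
0 8 [(np.float64(176.1), np.float64(-78.2)), (np.float64(-176.6), np.float64(-42.6)), (np.float64(167.5), np.float64(-39.8)), (np.float64(163.2), np.float64(-76.0))]
5 5 [None, (np.float64(-176.4), np.float64(-41.3)), (np.float64(167.7), np.float64(-39.7)), (np.float64(166.0), np.float64(-76.4))]
5 8 [None, (np.float64(-171.8), np.float64(-43.5)), (np.float64(172.6), np.float64(-40.8)), (np.float64(168.3), np.float64(-76.8))]
```

Run:
```python
from workcell import env
from h import *
e=lambda r:r.as_euler('xyz',degrees=True)
Y=A-10; r=e(ori(Y,7,0)); f=-np.array([np.cos(np.radians(Y)),np.sin(np.radians(Y))])
tub=np.array([.552,.1135]); P=lambda d,z:[*(tub+f*d),z]
for d,z in((-.057,.3),(-.057,.01),(.11,.01),(.06,.3)): print(env.inverse_kinematics(P(d,z),r))
p=env.read_state()["position"]
env.move_straight([p[0],p[1],.28],rate=.25)
env.goto(P(-.057,.28),r)
print(env.move_straight(P(-.057,.05),rate=.2,force_limit=8))
print(env.move_straight(P(-.057,.010),rate=.1,force_limit=6))
s=env.read_state(); print(s["clock"],s["position"],s["force"],s["joint_positions"])
for n in("scene",): cv2.imwrite(f"pics/e_{n}.png",env.grab_frame(n)["image"][170:370,220:480].repeat(3,0).repeat(3,1))
cv2.imwrite("pics/e_wrist.png",env.grab_frame("wrist")["image"])
```

```text
[ 18.55531153  12.74875177   0.62921977  -6.92520598 -76.01073946
 165.31094446]
[ 18.38751438  29.59190394 -19.41164805 -10.60112025 -39.53117197
 172.01225772]
[ 34.49987066  31.25400894 -16.38955253  -9.43270455 -38.99388972
 154.96399472]
[ 30.12090382  13.93133556   1.99345625  -6.41050965 -74.8731659
 153.68118224]
False
False
12.95 [0.5546658  0.056579   0.01029593] [ 0.91549649  0.37553921 -0.32841508] [ 18.38791783  29.58110168 -19.37761082 -10.57422919 -39.54702859
 172.00640179]
```

View pics/e_scene.png

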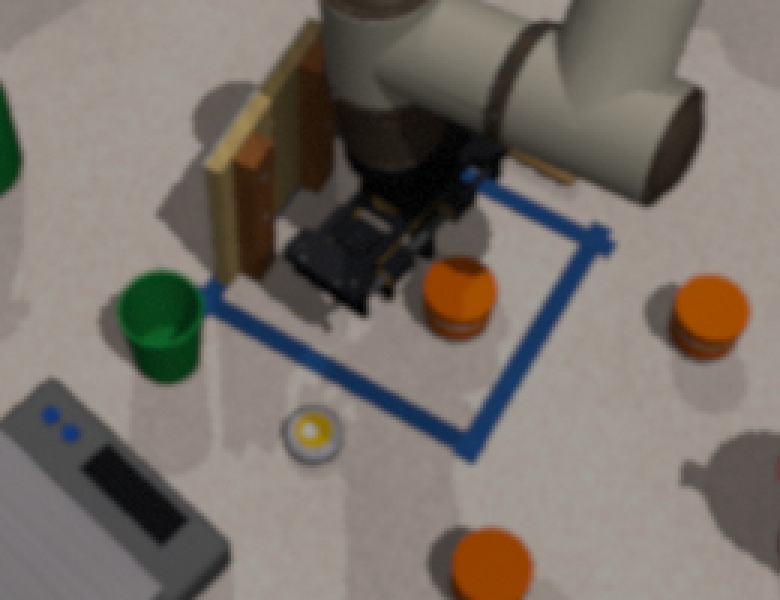

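View pics/e_wrist.png

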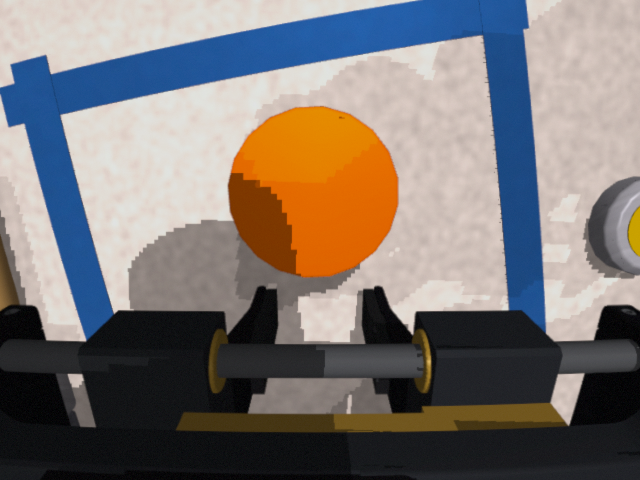

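Run:
```python
from workcell import env
from h import *
e=lambda r:r.as_euler('xyz',degrees=True)
Y=A-10; r=e(ori(Y,7,0)); f=-np.array([np.cos(np.radians(Y)),np.sin(np.radians(Y))])
tub=np.array([.552,.1135]); P=lambda d,z:[*(tub+f*d),z]
print(env.move_straight(P(.110,.010),rate=.055,force_limit=10))
s=env.read_state(); print(s["clock"],s["position"],s["force"])
w=env.grab_frame("wrist"); cv2.imwrite("pics/f_wrist.png",w["image"])
env.move_straight(P(.075,.010),rate=.1)
print(env.move_straight(P(.06,.28),rate=.25))
fr=env.grab_frame("scene"); cv2.imwrite("pics/f_scene.png",fr["image"])
for t in env.trace(fr,"tub"):
    v,u=np.nonzero(t["mask"]&(fr["image"][...,2].astype(int)>150))
    W=unproj(fr,[[u.mean(),v.mean()]],.048)[0]; d=W[:2]-O; a=np.radians(A)
    print(t["score"],W.round(4),"outline",d@[np.cos(a),np.sin(a)],d@[-np.sin(a),np.cos(a)])
print(env.read_state()["clock"])
```

```text
False
16.2333 [0.5475747  0.22331942 0.01000457] [ 0.42198935  0.30764857 -0.17101521]
False
0.77 [0.7094 0.2806 0.048 ] outline -0.18815493706523195 0.20311119999983518
0.71 [0.548  0.2547 0.048 ] outline -0.19717092630440117 0.03993441427012846
0.63 [0.4272 0.2711 0.048 ] outline -0.23898461457111692 -0.074563197873919
18.1167
```

View pics/f_wrist.png

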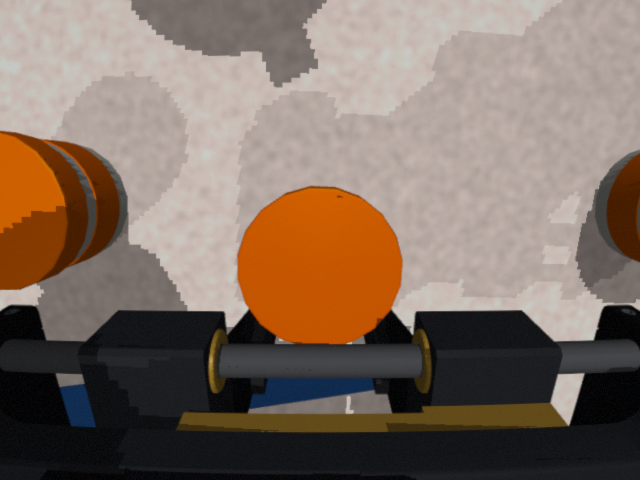

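View pics/f_scene.png

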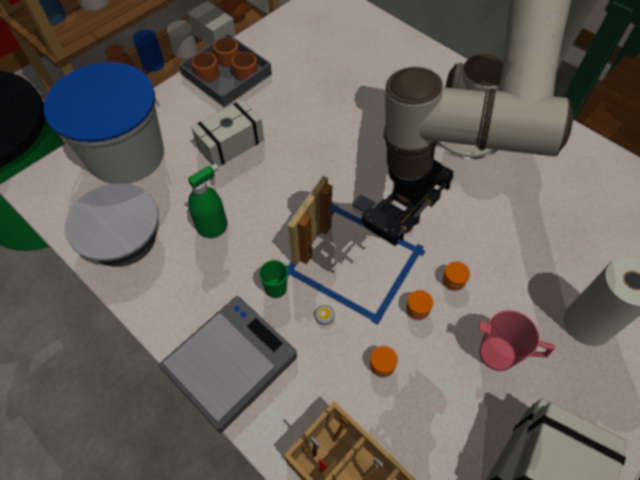

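Run:
```python
from workcell import env
from h import *
e=lambda r:r.as_euler('xyz',degrees=True)
Y=-76.2; r=e(ori(Y,0,1)); b=np.array([np.cos(np.radians(Y)),np.sin(np.radians(Y))]); B=np.array([.5845,-.0575])
P=lambda d,z:[*(B+b*d),z]
for d,z in((.07,.3),(.07,.165),(-.035,.165)): print(env.inverse_kinematics(P(d,z),r))
p=env.read_state()["position"]
env.move_straight([p[0],p[1],.32],rate=.2)
env.goto(P(.075,.32),r)
env.gripper_to(.8)
print(env.move_straight(P(.075,.165),rate=.15,force_limit=8))
s=env.read_state(); print(s["clock"],s["position"],s["force"],s["opening"])
for n in("scene","wrist","top"): cv2.imwrite(f"pics/g_{n}.png",env.grab_frame(n)["image"])
```

```text
[  3.29239857  18.66285019   6.43538643   0.         -77.77253624
  10.50760143]
[  3.29239857  23.5298459   -5.87087536   0.         -60.59927874
  10.50760143]
[ 1.37521110e+01  2.00828665e+01 -1.13057570e+01  0.00000000e+00
 -5.86113765e+01  4.78889724e-02]
False
22.5833 [ 0.60311477 -0.13039807  0.16608481] [ 0.12559299 -0.14979883  0.00334002] 0.7997841158044917
```

View pics/g_scene.png

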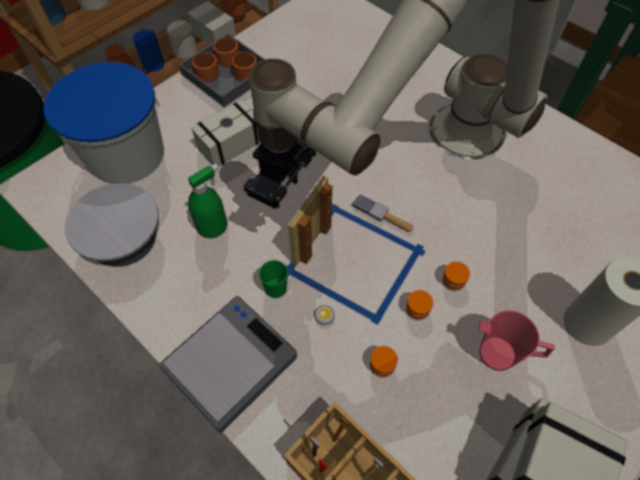

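View pics/g_wrist.png

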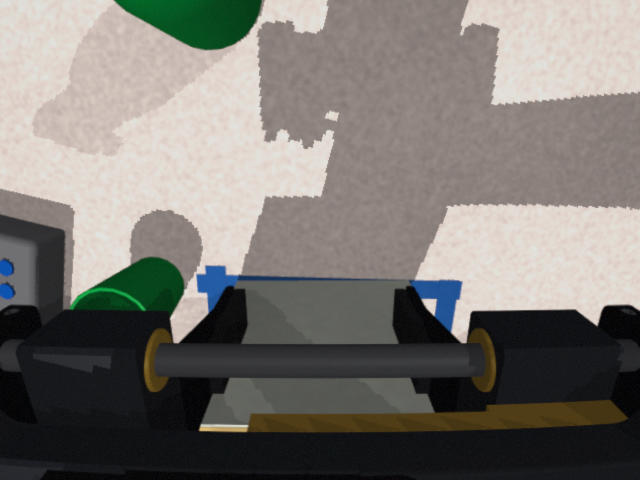

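Run:
```python
from workcell import env
from h import *
Y=-76.2; b=np.array([np.cos(np.radians(Y)),np.sin(np.radians(Y))]); B=np.array([.5845,-.0575])
P=lambda d,z:[*(B+b*d),z]
print(env.move_straight(P(.033,.165),rate=.08,force_limit=8))
print(env.move_straight(P(-.028,.165),rate=.05,force_limit=12))
s=env.read_state(); print(s["clock"],s["position"],s["force"])
fr=env.grab_frame("scene"); cv2.imwrite("pics/h_scene.png",fr["image"])
cv2.imwrite("pics/h_wrist.png",env.grab_frame("wrist")["image"])
```

```text
False
False
24.775 [ 0.57787386 -0.03053794  0.16496857] [-0.46696918  0.608285   -1.12407328]
```

View pics/h_scene.png

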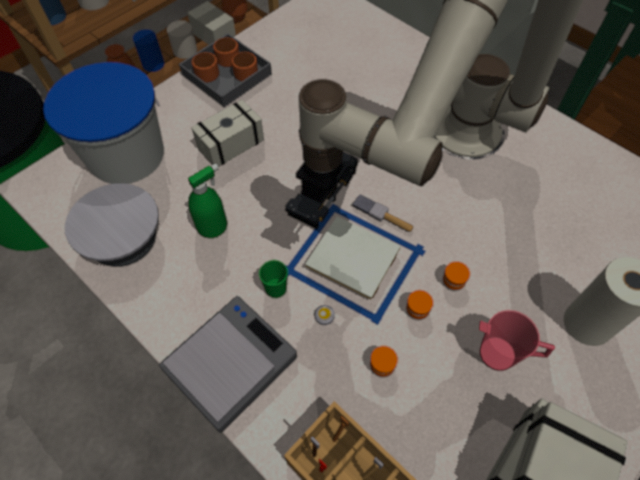

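Board is down, white face up, in the outline. Retract the arm clear and measure the clearance.

Run:
```python
from workcell import env
from h import *
p=env.read_state()["position"]
env.move_straight([p[0]+.01,p[1]-.06,.30],rate=.2)
for n in ("scene","top"):
    fr=env.grab_frame(n); im=fr["image"]
    t=env.trace(fr,"board")[0]; m=t["mask"].astype(np.uint8)
    c=max(cv2.findContours(m,cv2.RETR_EXTERNAL,cv2.CHAIN_APPROX_NONE)[0],key=cv2.contourArea).reshape(-1,2)
    W=unproj(fr,c,.035)[:,:2].astype(np.float32); rc=cv2.minAreaRect(W); a=np.radians(A)
    bx=(cv2.boxPoints(rc)-O)@np.array([[np.cos(a),-np.sin(a)],[np.sin(a),np.cos(a)]])
    print(n,t["score"],rc[1],bx.round(4).tolist())
    cen=proj(fr,[[*O,0]])[0].astype(int); x0,y0=cen-[100,75]
    cv2.imwrite(f"pics/i_{n}.png",cv2.resize(im[y0:y0+150,x0:x0+200],None,fx=4,fy=4,interpolation=cv2.INTER_CUBIC))
    for g in("tub","cup","level","brush","spray"): print(g,[(round(q["score"],2),np.round(q["xyz"],3).tolist()) for q in env.search_frame(fr,g) if q["score"]>.4])
s=env.read_state();print(s["clock"],s["force"])
```

```text
scene 0.87 (0.16777303814888, 0.18860474228858948) [[-0.0934, -0.076], [0.0951, -0.0693], [0.0892, 0.0984], [-0.0993, 0.0917]]
tub [(0.77, [0.715, 0.28, 0.048]), (0.68, [0.559, 0.253, 0.046]), (0.65, [0.436, 0.269, 0.051])]
cup [(0.82, [0.738, -0.041, 0.055]), (0.74, [0.561, 0.069, 0.001])]
level [(0.86, [0.71, 0.104, 0.015])]
brush [(0.76, [0.399, 0.001, 0.018])]
spray [(0.81, [0.737, -0.27, 0.13])]
top 0.83 (0.15384000539779663, 0.06886664777994156) [[0.0246, -0.0758], [0.0935, -0.0751], [0.092, 0.0787], [0.0231, 0.078]]
tub [(0.8, [0.546, 0.247, 0.052]), (0.77, [0.701, 0.269, 0.049]), (0.54, [0.424, 0.266, 0.045])]
cup []
level []
brush [(0.57, [0.408, -0.031, 0.017])]
spray [(0.61, [0.709, -0.27, 0.129])]
26.4667 [-0.28000294 -0.20163902  0.15190129]
```

View pics/i_scene.png

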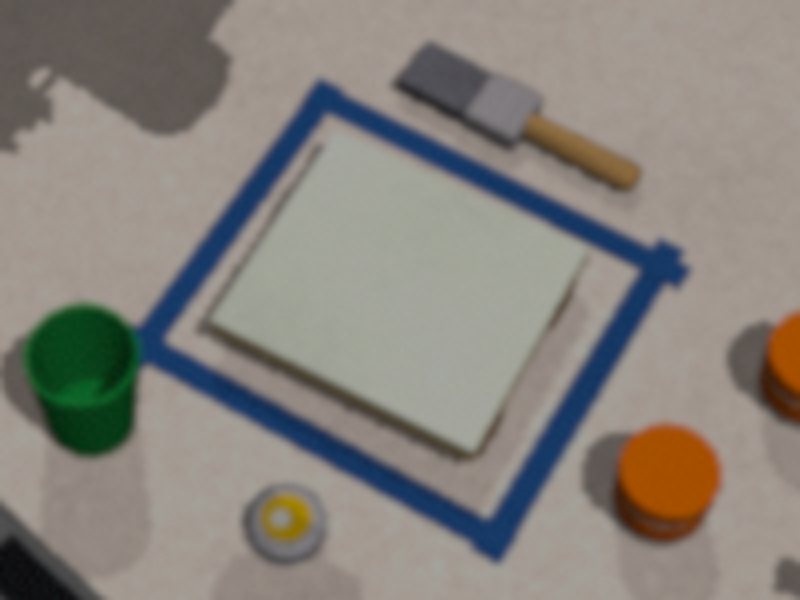

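View pics/i_top.png

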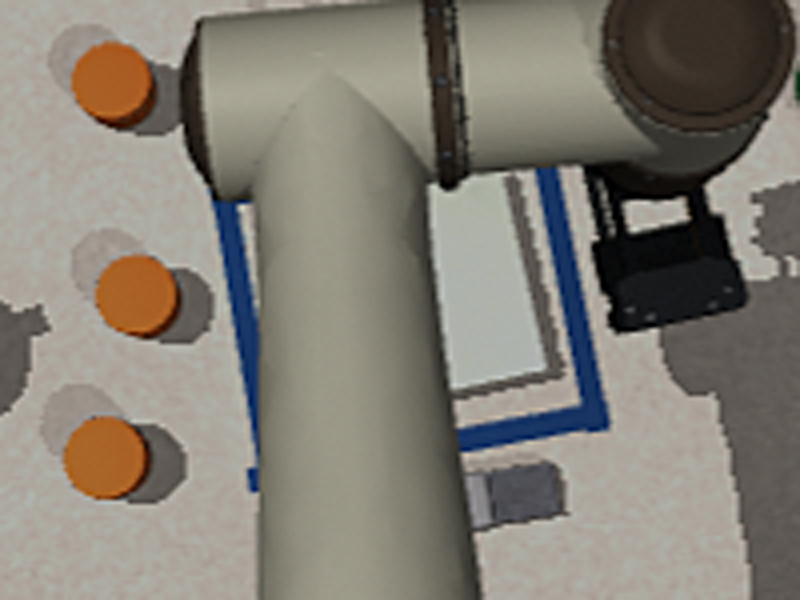

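Run:
```python
from workcell import env
print(env.close_job(), env.read_state()["clock"])
```

```text
the job is handed in; nothing more can be done
the job is handed in; nothing more can be done
```

The job is done and handed in at about 26.5 s of the 45 s allowed.

- **Tub:** I slid the tub inside the outline, upright, past the -x end with two slightly tilted fingertips. Its centre ended at outline x ≈ -0.197 m, y ≈ 0.04 m, so the lid clears the outer tape edge by about 33 mm.
- **Board:** I then pushed it with two fingertips on its white face at 165 mm height. It toppled onto its battens and lies white face up inside the tape. The scene-camera contour gives a range of about -0.099 to +0.095 m in x and -0.076 to +0.098 m in y. The contour includes the board's sides, so it overstates the size; the inner limits are ±0.115 m and ±0.100 m.
- **Everything else:** The cup, level, brush, spray and the other two tubs appear unmoved in the scene picture, and I did not re-measure the mould and jug. The arm is about 0.3 m up and touching nothing.

Three things did not go to plan or disagreed:

- **Tub approach:** My first approach was with the wrist camera on the board side, which would have come too close to the board. I backed out without contact and turned the gripper round.
- **Camera agreement:** The two fixed cameras disagreed by up to about 4 mm on board and outline positions.
- **Final top view:** The arm covered part of the outline there. The cup and level were not found, the brush reading was shifted (partly covered), and the final position check rests mainly on the scene camera.

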